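# Pack the wedge tampers head to tail in their tray

## Robot

A 6-joint arm with a two-finger parallel gripper is mounted at the origin on the work surface. World frame = base frame: x ahead of the robot, y to its left, z up, the work surface at z = 0. Lengths are in m, angles in rad, forces in N, time in s.
With the tool pointing down it reaches from about 0.3 to 0.875 m from the base axis. Payload 6.4 kg.
Tool frame: the origin (TCP) lies at the centre of the arm's flange, where the gripper is bolted on; the fingertips stand 173 mm ahead of it and the grasp point (between the pads) lies 155 mm ahead of it (env.hold_point_z is the distance from the TCP to the grasp point, in m); z points along the fingers, y is the line along which they close (so a half turn about z gives the same grasp; the last joint's range is limited). The gripper opens to 85 mm and grips with 20 to 120 N. Pads are 22 mm wide; open, the fingers measure 114 mm over their backs; the gripper's body (76 mm by 85 mm) begins 54 mm behind the grasp point. The pads swing forward as they close: fully open they stand 13 mm farther back than shut.
Start: joints at [-1.387, 0.181, 1.607, -0, 1.354, -0.206], TCP at [0.219, -0.532, 0.405] pointing down, gripper open.
Joint ranges: [-2.99, 2.99], [-0.89, 2.07], [0.3, 2.58], [-1.14, 4.28], [0, 2.63], [-3.12, 3.12]. Speed limits (rad/s): [2.57, 2.57, 3.01, 3.14, 3.14, 3.14].

## Interface

Orientations are given as a unit quaternion [x, y, z, w].
In Python, from station import env gives the robot as it stands. Calls block until the motion is done:
- env.goto(position, orientation): joint-space move of the TCP to a pose.
- env.move_l(position, orientation=None, rate=0.15): straight line of the TCP; orientation=None keeps the orientation; rate is the mean speed in m/s.
- env.move_j(angles): joint-space move.
- env.gripper_to(opening, newtons=None): opening from 0.0 (shut) to 1.0 (fully open); newtons is the grip in N (None keeps the last); returns when the fingers have stopped.
- env.hold(seconds).
- env.inverse_kinematics(position, orientation): joint angles nearest the present ones, or None.
- env.get_image(name): name is "scene" or "top" or "wrist"; returns a dict with "color" (480x640x3 uint8, red, green, blue), "intrinsics" (3x3 intrinsics, pixels), "k1" (the pictures are not rectified: a ray, as slopes to the right and down, at radius r is drawn at 1 + k1 r^2 times it, then the intrinsics apply), "extrinsics" (4x4, takes a point from camera to world coordinates). Camera axes: x right, y down, z forward; pixel columns grow to the right and rows downward; lengths in m; the calibration is good to about 2 mm. A picture is of the moment at which its call begins. There is no depth.
A pose or a line that the arm cannot do raises env.PlanningError and nothing moves.
- env.job_done(): hands the job in; it is judged then, once.
Readings, each from a call of its own:
- env.current_time_s(): time.
- env.current_joint_positions(): joint angles.
- env.current_joint_velocities(): joint speeds.
- env.current_joint_efforts(): joint torques, N m.
- env.current_eef_pos(): TCP position.
- env.current_tool_rot(): TCP orientation.
- env.current_force(): force on the tool from outside, world axes, zero at the start.
- env.current_moment(): the same for the moment, N m.
- env.current_gripper_width(): opening from 0.0 (shut) to 1.0 (fully open).
- env.current_gripper_force(): force on a finger pad.
Only numpy, scipy, OpenCV 4.12 (cv2) and the standard library are available. Lean on these libraries where they do the work, as an engineer would, in place of code of your own. Each camera call takes 0.05 s, during which the arm holds its last target. There are 200 camera calls.

## Task

Put the two full-size wedge-soled wooden tamping blocks away in the empty bay of the storage tray, head to tail like the pair in the bay beside it, so that slanting side faces slanting side, the straight sides lie along the sides of the bay and together they fill the rectangle. Both must lie flat on the tray's floor, handles up; the oblong block and the small wedge do not belong there.

Things in the scene. Friction and masses are not known exactly. Their poses are not given: they have to be found in the camera images.
- bay (a point): Floor centre of the empty bay of a fixed dark wood tray: 144 mm long (x) by 112 wide (y) inside, z up; floor 5 mm above the table, rims and rib 8 thick, 12 above the floor. The next bay (+y) holds a pair packed as wanted: lengths along x, gaps shared out; the wedge on the -y side has its x along the bay's x, straight side to the -y rim; the +y one is half a turn round. Either wedge may take either place.
- wedge_a_grip (a point): Cedar wedge block, 0.14 kg, loose: flat sole 22 mm thick, 120 long; wide end (64) at x = -52, narrow end (26) at x = +68, straight side y = -24, slanting side y = +40 (wide end) to +2. Square handle 20 x 20 mm, faces along x and y, from the sole's top to 70 mm above the underside. Point: on the handle's axis, 48 mm above the underside, over the centre of mass; x to the narrow end, z up.
- wedge_b_grip (a point): The second full-size wedge block outside the tray, identical to the first: same sizes, handle, point and axes. Not wanted, though they lie about with similar handles: an oblong block (sole 110 x 60 mm) and a small wedge (sole 70 mm long).
Things that resemble listed ones, but are neither listed nor needed, are in the scene too. Leave any red look-alike of the part that bears wedge_b_grip alone.

How it is judged:
By the outcome, as a careful person would: the job done as asked, in the order asked, and still so for the second after the job is handed in, with the robot touching nothing.
It also fails if it takes over 61 s, if anything falls off the work surface, if the arm or the gripper's body presses on something with over 40 N, if the wrist force passes 120 N, or if a joint passes its speed limit or range.

## Working session

There is one attempt and no reset: what is moved stays moved. The work goes in short steps, each a Python script; the robot and the scene stay as the last script left them, time stands still between calls to the robot, and variables do not carry over. Pictures are saved under pics/ and viewed, at most 10 in all, crops included, and the job is handed in when it is done.

```bash
mkdir -p pics; ls; python3 - <<'E'
from station import env
import cv2,numpy as np,pickle
d={}
for n in("top","scene"):
    o=env.get_image(n);d[n]=o
    cv2.imwrite(f"pics/{n}0.png",o["color"][:,:,::-1])
    print(n,o["intrinsics"],o["k1"],o["extrinsics"])
pickle.dump(d,open("d0.pkl","wb"))
print(env.current_time_s(),env.hold_point_z,env.current_tool_rot())
E
```

```text
pics
top [[494.10136111   0.         324.1523517 ]
 [  0.         494.10136111 241.93472227]
 [  0.           0.           1.        ]] -0.0316327584337784 [[-0.00308653 -0.99930831  0.03705898  0.39565176]
 [-0.99979797  0.00381986  0.01973382 -0.08549226]
 [-0.01986173 -0.03699058 -0.99911822  1.02137027]
 [ 0.          0.          0.          1.        ]]
scene [[616.51093277   0.         333.02405043]
 [  0.         616.51093277 230.01197939]
 [  0.           0.           1.        ]] -0.12125951785004352 [[ 0.35666363  0.69582625 -0.62339144  1.2082492 ]
 [ 0.93414856 -0.27458751  0.2279653  -0.34139375]
 [-0.01255126 -0.66364715 -0.74794046  0.98820738]
 [ 0.          0.          0.          1.        ]]
0.1 0.1547 [ 9.81064098e-01  1.93681669e-01  8.03012706e-06 -8.04030379e-04]
```

View pics/top0.png

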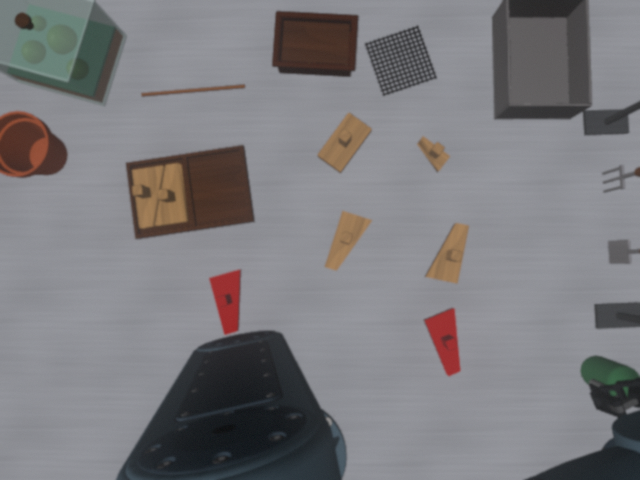

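View pics/scene0.png

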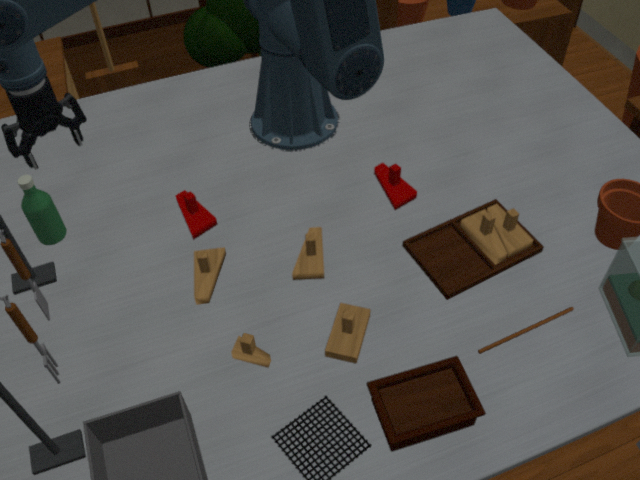

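The scene shows these candidates in the top view:
- **Plain wedges:** (348,240) and (447,253). These are full-size, and they are the ones I want.
- **Oblong block:** (345,142), not wanted.
- **Small wedge:** (434,153), not wanted.
- **Red look-alikes:** (228,300) and (443,340), left alone.
- **Packed pair:** (160,195) in the tray. The empty bay is at (222,188).

The lidless brown tray at (315,43) is a different object.

```bash
cat > h.py <<'E'
import numpy as np,cv2
from scipy.spatial.transform import Rotation as R
def ray(o,uv,z):
    """pixels -> world points on plane z"""
    K=o["intrinsics"];T=o["extrinsics"];uv=np.atleast_2d(np.asarray(uv,float))
    s=cv2.undistortPoints(uv.reshape(-1,1,2),K,np.array([o["k1"],0,0,0,0.])).reshape(-1,2)
    # forward model used: drawn = ray*(1+k1 r^2)
    d=np.c_[s,np.ones(len(s))]@T[:3,:3].T
    return (T[:3,3]+d*((z-T[2,3])/d[:,2])[:,None])[:,:2]
def woodmask(o,lo,hi):
    hsv=cv2.cvtColor(o["color"],cv2.COLOR_RGB2HSV)
    m=cv2.inRange(hsv,np.array(lo),np.array(hi))
    return cv2.morphologyEx(m,cv2.MORPH_OPEN,np.ones((3,3)))
def blobs(m,amin):
    c,_=cv2.findContours(m,cv2.RETR_EXTERNAL,cv2.CHAIN_APPROX_NONE)
    return [x for x in c if cv2.contourArea(x)>amin]
def quad(c):
    h=cv2.convexHull(c)
    return cv2.approxPolyN(h,4,ensure_convex=True).reshape(-1,2).astype(float)
def wedgepose(P):
    """P: 4 world corners of sole -> (x,y,yaw), residual, chirality ok"""
    M=np.array([[-.052,-.024],[.068,-.024],[.068,.002],[-.052,.040]])
    best=None
    P=np.asarray(P); 
    if cv2.contourArea(P.astype(np.float32),True)<0: P=P[::-1]
    if cv2.contourArea(M.astype(np.float32),True)<0: M=M[::-1]
    for k in range(4):
        Q=np.roll(P,k,0); a=M-M.mean(0); b=Q-Q.mean(0)
        th=np.arctan2((a[:,0]*b[:,1]-a[:,1]*b[:,0]).sum(),(a*b).sum())
        Rm=np.array([[np.cos(th),-np.sin(th)],[np.sin(th),np.cos(th)]])
        t=Q.mean(0)-Rm@M.mean(0); e=np.linalg.norm(Q-M@Rm.T-t,axis=1).max()
        if best is None or e<best[1]: best=((*t,th),e)
    return best
def down(yaw):
    """tool down, tool y (closing line) at world angle yaw"""
    z=np.array([0,0,-1.]);y=np.array([np.cos(yaw),np.sin(yaw),0]);return R.from_matrix(np.c_[np.cross(y,z),y,z]).as_quat()
E
python3 - <<'E'
import pickle;from h import *
o=pickle.load(open("d0.pkl","rb"))["top"]
hsv=cv2.cvtColor(o["color"],cv2.COLOR_RGB2HSV)
for p in[(348,225),(455,240),(175,215),(225,190),(300,200),(147,170)]:print(p,hsv[p[1],p[0]])
m=woodmask(o,(8,70,110),(25,255,255))
for c in blobs(m,300):
    q=quad(c);W=ray(o,q,.015);L=np.linalg.norm(W-np.roll(W,-1,0),axis=1)*1e3
    b=wedgepose(W);print(c.reshape(-1,2).mean(0).round(),L.round(),np.round(b[0],3),round(b[1],4))
m=woodmask(o,(0,60,0),(25,255,105))
for c in blobs(m,2500):
    q=quad(c);W=ray(o,q,.015);L=np.linalg.norm(W-np.roll(W,-1,0),axis=1)*1e3
    print(q.tolist(),W.round(3).tolist(),L.round())
E
```

```text
(348, 225) [ 16 110 155]
(455, 240) [ 16 113 160]
(175, 215) [ 16 119 152]
(225, 190) [  9 116  79]
(300, 200) [116  12 152]
(147, 170) [ 15 115 151]
[450. 255.] [120.  66. 124.  27.] [ 0.405 -0.321 -0.208] 0.0013
[345. 238.] [124.  24. 117.  62.] [ 0.44  -0.109  2.834] 0.002
[156. 195.] [101. 125. 112. 123.] [ 0.539  0.277 -2.87 ] 0.0404
[433. 152.] [ 30.  36. 103.  73.] [ 0.618 -0.283 -1.219] 0.0567
[344. 142.] [109.  59. 110.  59.] [ 0.645 -0.112  2.643] 0.0188
[[253.0, 220.0], [136.0, 238.0], [126.0, 163.0], [242.0, 145.0]] [[0.479, 0.08], [0.443, 0.323], [0.599, 0.346], [0.634, 0.103]] [245. 158. 245. 157.]
[[357.0, 15.0], [354.0, 71.0], [272.0, 66.0], [276.0, 11.0]] [[0.906, -0.136], [0.787, -0.129], [0.799, 0.042], [0.917, 0.034]] [120. 171. 118. 170.]
```

```bash
python3 - <<'E'
import pickle;from h import *
from station import env
d={}
for n,(x,y,a,z) in {"w1":(.405,-.321,-.208,.36),"w2":(.44,-.109,-.308,.36)}.items():
    env.goto([x,y,z],down(a)); env.hold(.2)
    o=env.get_image("wrist");d[n]=o
    T=o["extrinsics"];print(n,env.current_time_s(),env.current_eef_pos().round(4),env.current_joint_positions().round(2),T[:3,3].round(3),T[:3,2].round(3),o["intrinsics"][0,0])
pickle.dump(d,open("d1.pkl","wb"))
cv2.imwrite("pics/w.png",cv2.resize(np.vstack([d["w1"]["color"],d["w2"]["color"]])[:,:,::-1],(400,600)))
E
```

```text
w1 1.45 [ 0.4045 -0.322   0.3601] [-0.9   0.1   1.8  -0.    1.25 -0.69] [ 0.42  -0.247  0.328] [-0.062 -0.298 -0.952] 409.48179332816915
w2 2.5667 [ 0.44   -0.1102  0.36  ] [-0.51 -0.05  1.95 -0.    1.25 -0.2 ] [ 0.464 -0.037  0.328] [-0.092 -0.29  -0.953] 409.48179332816915
```

View pics/w.png

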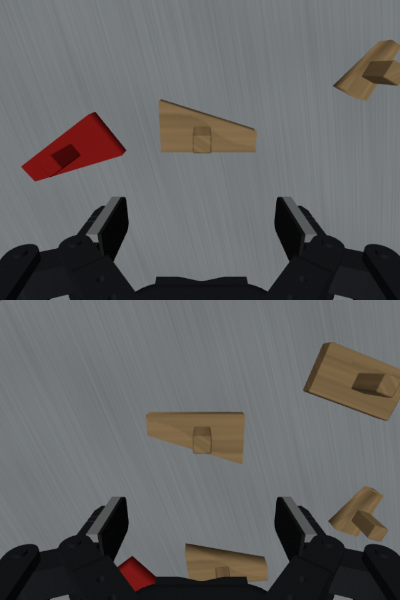

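```bash
python3 - <<'E'
import pickle;from h import *
d=pickle.load(open("d1.pkl","rb"))
for n in d:
    o=d[n]; hsv=cv2.cvtColor(o["color"],cv2.COLOR_RGB2HSV)
    for vlo in (60,110):
      m=woodmask(o,(8,70,vlo),(25,255,255))
      for c in blobs(m,3000):
        q=quad(c)
        for z in(.022,.011):
          b=wedgepose(ray(o,q,z))
          if b[1]<.015: print(n,vlo,z,q.mean(0).round(),np.round(b[0],4),round(b[1],4))
v=d["w1"]["color"][140:260,230:430,::-1]; w=d["w2"]["color"][160:280,220:420,::-1]
cv2.imwrite("pics/crop.png",cv2.resize(np.hstack([v,w]),None,fx=2,fy=2))
E
```

```text
w1 60 0.022 [332. 213.] [ 0.4058 -0.3208 -0.1986] 0.0029
w1 60 0.011 [332. 213.] [ 0.4056 -0.3236 -0.1986] 0.0043
w1 110 0.022 [332. 214.] [ 0.4057 -0.321  -0.2114] 0.0007
w1 110 0.011 [332. 214.] [ 0.4054 -0.3238 -0.2114] 0.0023
w2 60 0.022 [362. 426.] [ 0.4079 -0.3112 -0.2555] 0.0091
w2 60 0.011 [362. 426.] [ 0.4061 -0.3212 -0.2555] 0.0105
w2 60 0.022 [312. 212.] [ 0.4412 -0.1108  2.8585] 0.0062
w2 60 0.011 [312. 212.] [ 0.4401 -0.1133  2.8585] 0.0069
w2 110 0.022 [363. 431.] [ 0.4066 -0.3166 -0.2577] 0.0049
w2 110 0.011 [363. 431.] [ 0.4048 -0.3268 -0.2577] 0.0049
w2 110 0.022 [312. 210.] [ 0.4413 -0.1094  2.8205] 0.0014
w2 110 0.011 [312. 210.] [ 0.4403 -0.1119  2.8205] 0.0028
```

View pics/crop.png

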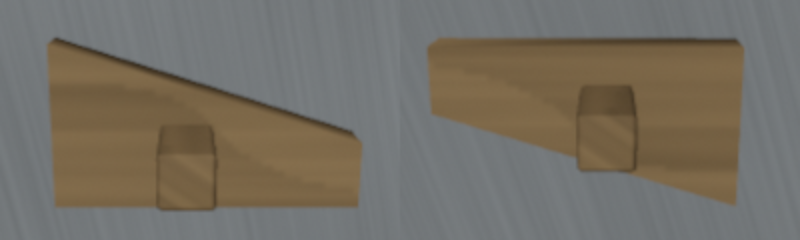

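The close crop confirms two full-size wedges with the right handedness. I'll grasp the second one first, at (0.441, -0.110).

```bash
cat >> h.py <<'E'
YAW=.147; BAY=np.array([.548,.154]); Z=.2027
def slot(s,bay=None,yaw=None):
    """tool xy for slot s=+1 (+y place) or -1"""
    b=BAY if bay is None else bay; a=YAW if yaw is None else yaw
    return b+s*np.array([[np.cos(a),-np.sin(a)],[np.sin(a),np.cos(a)]])@np.array([.008,.0247])
def pick(env,x,y,a):
    env.goto([x,y,.30],down(a)); env.move_l([x,y,Z],rate=.15)
    env.gripper_to(0,40); print("grip",env.current_gripper_width(),env.current_gripper_force())
    env.move_l([x,y,.30],rate=.2)
E
python3 - <<'E'
import pickle;from h import *
from station import env
pick(env,.4413,-.1096,2.825-np.pi)
p=slot(1);env.goto([*p,.32],down(YAW));env.hold(.3)
o={n:env.get_image(n) for n in("wrist","top")};pickle.dump(o,open("d2.pkl","wb"))
print(env.current_time_s(),env.current_eef_pos(),env.current_gripper_width(),env.current_force())
cv2.imwrite("pics/w2.png",o["wrist"]["color"][:,:,::-1])
E
```

```text
grip 0.22231188077758635 40.09736716747284
6.5417 [0.55239324 0.17899912 0.32012326] 0.22959038453347197 [-0.26916743  1.03652396 -1.68496878]
```

View pics/w2.png

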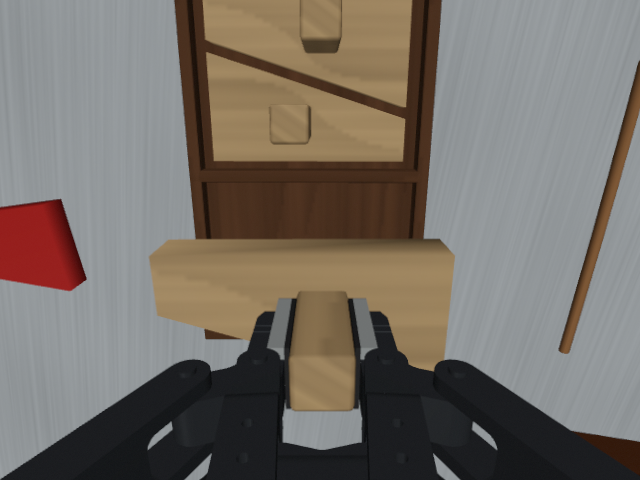

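```bash
python3 - <<'E'
import pickle;from h import *
o=pickle.load(open("d2.pkl","rb"))["wrist"]
im=o["color"];hsv=cv2.cvtColor(im,cv2.COLOR_RGB2HSV)
c=np.array([np.cos(YAW),np.sin(YAW)]);n=np.array([-c[1],c[0]])
# outer rim edges: first/last brown-ish (saturated) pixel per row
L=[];Rr=[]
for r in range(20,226,5):
    s=np.where(hsv[r,150:480,1]>70)[0]+150
    L.append((s[0]-.5,r));Rr.append((s[-1]+.5,r))
for q in(L,Rr):
    W=ray(o,q,.017);vx,vy,x0,y0=cv2.fitLine(W.astype(np.float32),cv2.DIST_HUBER,0,.01,.01).ravel()
    print("edge yaw",np.arctan(-vx/vy).round(4),"along x",((np.array([x0,y0])-BAY)@c).round(4), np.std((W-BAY)@c).round(4))
# rib profile
g=cv2.cvtColor(im,cv2.COLOR_RGB2GRAY).astype(int)
for k in(230,310,395):print(k,list(zip(range(156,194),g[156:194,k-4:k+5].mean(1).round().astype(int))))
# held wedge straight edge (bottom edge, row~240)
E2=[]
for k in range(180,430,10):
    col=hsv[200:260,k,2].astype(int);r=200+np.argmax(np.diff(col));E2.append((k,r+.5))
zb=.3201-.1547-.048
W=ray(o,E2,zb);f=cv2.fitLine(W.astype(np.float32),cv2.DIST_HUBER,0,.01,.01).ravel()
print("held yaw",np.arctan(f[1]/f[0]),"y from tool",((W-[.5524,.1790])@n).mean().round(4))
s=np.where(hsv[245,100:500,2]>110)[0];print(np.array(E2)[:,1].tolist())
for px in([168,240],[438,240]):print(((ray(o,[px],zb)-[.5524,.1790])@np.c_[c,n]).round(4))
E
```

```text
edge yaw 0.142 along x -0.0798 0.0003
edge yaw 0.1429 along x 0.0784 0.0002
230 [(156, np.int64(131)), (157, np.int64(130)), (158, np.int64(130)), (159, np.int64(129)), (160, np.int64(119)), (161, np.int64(72)), (162, np.int64(53)), (163, np.int64(54)), (164, np.int64(54)), (165, np.int64(53)), (166, np.int64(54)), (167, np.int64(53)), (168, np.int64(46)), (169, np.int64(42)), (170, np.int64(45)), (171, np.int64(53)), (172, np.int64(52)), (173, np.int64(52)), (174, np.int64(51)), (175, np.int64(51)), (176, np.int64(51)), (177, np.int64(50)), (178, np.int64(49)), (179, np.int64(50)), (180, np.int64(50)), (181, np.int64(46)), (182, np.int64(44)), (183, np.int64(54)), (184, np.int64(54)), (185, np.int64(54)), (186, np.int64(54)), (187, np.int64(54)), (188, np.int64(54)), (189, np.int64(54)), (190, np.int64(54)), (191, np.int64(54)), (192, np.int64(54)), (193, np.int64(54))]
310 [(156, np.int64(128)), (157, np.int64(127)), (158, np.int64(126)), (159, np.int64(126)), (160, np.int64(114)), (161, np.int64(79)), (162, np.int64(52)), (163, np.int64(52)), (164, np.int64(52)), (165, np.int64(51
[... 952 characters left out ...]
(51)), (173, np.int64(50)), (174, np.int64(50)), (175, np.int64(50)), (176, np.int64(49)), (177, np.int64(49)), (178, np.int64(48)), (179, np.int64(49)), (180, np.int64(50)), (181, np.int64(46)), (182, np.int64(41)), (183, np.int64(47)), (184, np.int64(53)), (185, np.int64(53)), (186, np.int64(52)), (187, np.int64(53)), (188, np.int64(53)), (189, np.int64(53)), (190, np.int64(52)), (191, np.int64(53)), (192, np.int64(52)), (193, np.int64(52))]
held yaw 0.14794734 y from tool 0.0225
[238.5, 254.5, 238.5, 238.5, 238.5, 238.5, 238.5, 238.5, 238.5, 238.5, 238.5, 238.5, 238.5, 238.5, 238.5, 238.5, 238.5, 238.5, 238.5, 238.5, 238.5, 242.5, 238.5, 237.5, 240.5]
[[-0.0678  0.0223]]
[[0.0509 0.0221]]
```

```bash
python3 - <<'E'
import pickle;from h import *
from station import env
o=pickle.load(open("d2.pkl","rb"))["wrist"]
a=.1435
c=np.array([np.cos(a),np.sin(a)]);n=np.array([-c[1],c[0]])
B=BAY-.0007*c
W=ray(o,[[230,181.5],[310,181.7],[395,182]],.017);yr=((W-B)@n);print("rib edge y",yr.round(4),"rib +y",((ray(o,[[310,170.5]],.017)-B)@n).round(4))
B=B+n*(yr.mean()-.056); print("bay",B.round(4))
np.save("bay.npy",[*B,a])
p=slot(1,B,a)+.0008*n
env.goto([*p,.26],down(a));env.move_l([*p,Z+.007],rate=.12)
env.move_l([*p,Z+.0055],rate=.03);print("F",env.current_force())
env.gripper_to(.75);env.move_l([*p,.31],rate=.25)
print(env.current_time_s())
pick(env,.4057,-.321,-.2114)
p=slot(-1,B,a);env.goto([*p,.32],down(a));env.hold(.3)
o={n:env.get_image(n) for n in("wrist","top")};pickle.dump(o,open("d3.pkl","wb"))
print(env.current_time_s(),env.current_eef_pos(),env.current_gripper_width())
cv2.imwrite("pics/w3.png",o["wrist"]["color"][:,:,::-1])
E
```

```text
rib edge y [0.055  0.0549 0.0549] rib +y [0.0623]
bay [0.5475 0.1528]
F [ 1.02839362  0.15384022 -1.97008347]
8.7583
grip 0.2279828600811111 40.430529713630676
14.6583 [0.54315245 0.12686656 0.32002736] 0.22952174071146741
```

View pics/w3.png

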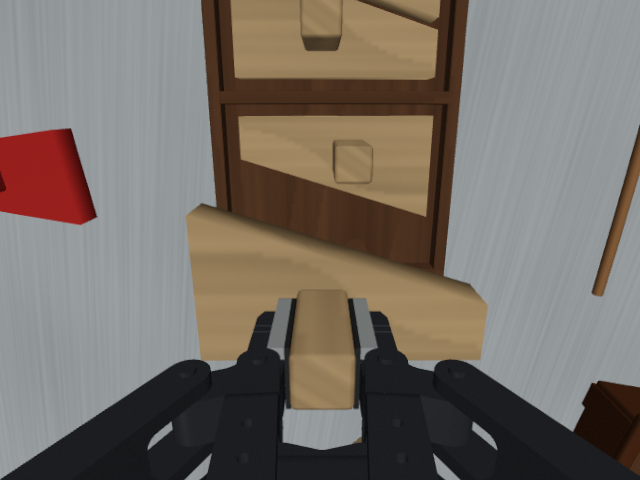

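The first wedge lies square and flat in the +y half of the bay, with its handle at (352,160). The second is held upright at (320,340), with its slant facing the first.

```bash
python3 - <<'E'
import pickle;from h import *
from station import env
x,y,a=np.load("bay.npy");p=slot(-1,np.array([x,y]),a)
env.goto([*p,.26],down(a));env.move_l([*p,Z+.007],rate=.12)
env.move_l([*p,Z+.0055],rate=.03);print("F",env.current_force())
env.gripper_to(.75);env.move_l([*p,.32],rate=.25)
c=np.array([np.sin(a),-np.cos(a)])
env.goto([*(p+.07*c),.36],down(a));env.hold(.3)
o=env.get_image("wrist");pickle.dump(o,open("d4.pkl","wb"))
cv2.imwrite("pics/w4.png",o["color"][:,:,::-1])
m=woodmask(o,(8,70,95),(25,255,255))
cs=np.array([np.cos(a),np.sin(a)]);n=np.array([-cs[1],cs[0]])
for k in blobs(m,3000):
    W=ray(o,quad(k),.027);b=wedgepose(W);r=(np.array(b[0][:2])-[x,y])
    print(np.round([r@cs,r@n,b[0][2]-a],4),b[1].round(4))
print(env.current_time_s())
E
```

```text
F [-0.52241162  0.31719287 -1.3386629 ]
[ 0.0527 -0.2649  2.5532] 0.025
[-0.0077 -0.0254 -0.0018] 0.0006
[ 0.0082  0.0238 -3.1392] 0.0004
17.6833
```

View pics/w4.png

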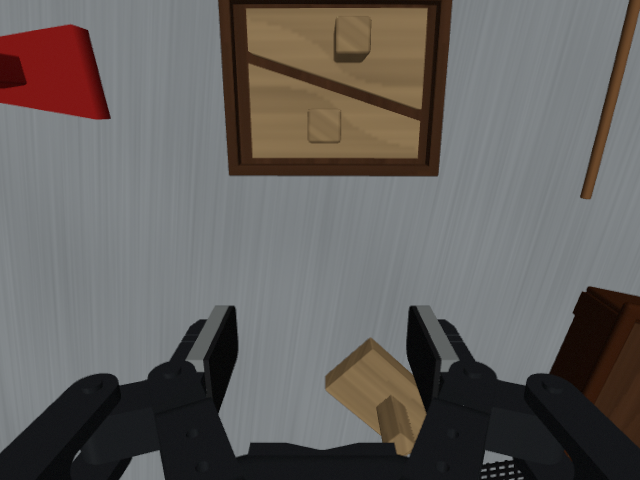

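The picture shows both wedges head to tail in the bay, handles at (352,35) and (324,126). They sit within about 1 mm and 0.003 rad of the target, with clear gaps all round.

```bash
python3 -c "
from station import env
print(env.job_done())"
```

```text
the job is handed in; nothing more can be done
None
```

Both full-size wedges are in the empty bay, head to tail, flat with handles up and slant facing slant; the last image put them within about 1 mm of target, and I handed the job in at about 18 s.

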